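# Put the viscometer spindles back on their stand in order of disc size

## Robot

A 7-joint arm with a two-finger parallel gripper is mounted at the origin on the work surface. World frame = base frame: x ahead of the robot, y to its left, z up, the work surface at z = 0. Lengths are in mm, angles in rad, forces in N, time in s.
With the tool pointing down it reaches from about 425 to 975 mm from the base axis. Payload 16.7 kg.
Tool frame: the origin (TCP) lies at the very end of the fingers, on their centre line; the grasp point (between the pads) lies bot.hold_point_z behind it (bot.hold_point_z is the distance from the TCP to the grasp point, in mm); z points along the fingers, y is the line along which they close (so a half turn about z gives the same grasp; the last joint's range is limited). The gripper opens to 85 mm and grips with 20 to 120 N. Pads are 22 mm wide; open, the fingers measure 114 mm over their backs; the gripper's body (76 mm by 85 mm) begins 54 mm behind the grasp point. The pads swing forward as they close: fully open they stand 13 mm farther back than shut.
Start: joints at [0.961, 0.426, 0.074, 1.606, -0.034, 1.111, -0.067], TCP at [300.113, -604.573, 231.302] pointing down, gripper open.
Joint ranges: [-2.85, 2.85], [-0.5, 2.14], [-1.23, 1.37], [0.21, 2.46], [-1.02, 4.16], [0.16, 2.05], [-2.73, 2.73]. Speed limits (rad/s): [1.89, 1.89, 2.39, 2.39, 3.01, 3.01, 3.01].

## Interface

Orientations are given as [roll, pitch, yaw] about the fixed x, y, z axes, in that order (R = Rz(yaw) Ry(pitch) Rx(roll)).
In Python, from cell import bot gives the robot as it stands. Calls block until the motion is done:
- bot.move_ptp(position, orientation): joint-space move of the TCP to a pose.
- bot.move_l(position, ori=None, rate=150, force_limit=None): straight line of the TCP; ori=None keeps the orientation; rate is the mean speed in mm/s. With force_limit (N) it stops when the force on the tool has changed by that much, and returns True; else False.
- bot.move_j(angles): joint-space move.
- bot.command_gripper(opening, grip_force=None): opening from 0.0 (shut) to 1.0 (fully open); grip_force is the grip in N (None keeps the last); returns when the fingers have stopped.
- bot.sleep(seconds).
- bot.inverse_kinematics(position, orientation): joint angles nearest the present ones, or None.
- bot.observe(): the state.
- bot.grab_frame(name): name is "side" or "top"; returns the picture (384x512x3 uint8, red, green, blue); there is no depth.
- bot.get_calibration(name): a dict with "fx", "fy", "cx", "cy" (pixels), "T" (4x4, takes a point from camera to world coordinates). Camera axes: x right, y down, z forward; pixel columns grow to the right and rows downward; lengths in mm; the calibration is good to about 2 mm. A picture is of the moment at which its call begins. get_calibration takes no time and is no camera call.
A pose or a line that the arm cannot do raises bot.MotionError and nothing moves.
- bot.job_done(): hands the job in; it is judged then, once.
Trained networks look in the newest picture that a camera, given by its name, has taken for a name from the list of things; names that differ only in an ending like _2 or _b are one class to them, and where a whole thing is asked for, a point or a joint stands for the part that bears it (a point fixed in the world has none). Each returns a list of dicts, best first, with "score" (0 to 1); they miss things now and then, are a little off and sometimes report something else, mostly with a low value. They report only what shows in the picture. A call takes as long as a camera call. They do not tell look-alikes from the thing itself.
- bot.regions_of(query, camera): "mask" (384x512 bool, what is visible of it) and "box" ([centre column, centre row, width, height] in pixels, round what is visible of it).
- bot.spot_point(query, camera): "at" ([row, column] in pixels: a listed point, or the origin of a listed thing).
The state is a dict: "time": time; "q": joint angles; "qvel": joint speeds; "joint_efforts": joint torques, N m; "tcp_pos": TCP position; "ee_rot": TCP orientation; "contact_force": force on the tool from outside, world axes, zero at the start; "torque": the same for the moment, N m; "gripper_width": opening from 0.0 (shut) to 1.0 (fully open); "grip_force": force on a finger pad.
Only numpy, scipy, OpenCV 4.12 (cv2) and the standard library are available. Lean on these libraries where they do the work, as an engineer would, in place of code of your own. Each camera call takes 0.05 s, during which the arm holds its last target. There are 200 camera calls.

## Task

Put the four viscometer spindles away on the white stand in order of disc size: the one with the largest disc on the pad next to the blue post, then each next smaller one on the next pad, so that the smallest is at the end farthest from the blue post. Stand each upright on the middle of its pad, setting it down gently without dropping or toppling it, and leave the glass measuring cylinder standing where it is.

Things in the scene. Friction and masses are not known exactly. Their poses are not given: they have to be found in the camera images.
- spindle_30: Viscometer spindle, loose, standing upright: flat steel disc 30 mm in diameter, 8 mm thick, at its foot; steel shaft 8 mm thick; on top a brass coupling 14 mm in diameter, 70 to 100 mm above the underside (grip it there from above; round, any yaw). Height 100 mm, about 90 g. Origin: centre of the disc's underside; z up along the shaft.
- spindle_40: Viscometer spindle, loose, standing upright: flat steel disc 40 mm in diameter, 8 mm thick, at its foot; steel shaft 8 mm thick; on top a brass coupling 14 mm in diameter, 70 to 100 mm above the underside (grip it there from above; round, any yaw). Height 100 mm, about 130 g. Origin: centre of the disc's underside; z up along the shaft.
- spindle_50: Viscometer spindle, loose, standing upright: flat steel disc 50 mm in diameter, 8 mm thick, at its foot; steel shaft 8 mm thick; on top a brass coupling 14 mm in diameter, 70 to 100 mm above the underside (grip it there from above; round, any yaw). Height 100 mm, about 170 g. Origin: centre of the disc's underside; z up along the shaft.
- spindle_60: Viscometer spindle, loose, standing upright: flat steel disc 60 mm in diameter, 8 mm thick, at its foot; steel shaft 8 mm thick; on top a brass coupling 14 mm in diameter, 70 to 100 mm above the underside (grip it there from above; round, any yaw). Height 100 mm, about 220 g. Origin: centre of the disc's underside; z up along the shaft.
- pad_1: Round dark grey pad, 66 mm in diameter, 2 mm thick, fixed on the white stand (board 100 x 360 x 12 mm), at the robot's right-hand (-y) end of the row of four pads, 75 mm from centre to centre. Origin: centre of its underside, 12 mm above the bench; its top, on which a spindle stands, is 14 mm above the bench. y axis along the row to the left.
- pad_2: Round dark grey pad, 66 mm in diameter, 2 mm thick, fixed on the white stand (board 100 x 360 x 12 mm), second from the right-hand end of the row of four pads, 75 mm from centre to centre. Origin: centre of its underside, 12 mm above the bench; its top, on which a spindle stands, is 14 mm above the bench. y axis along the row to the left.
- pad_3: Round dark grey pad, 66 mm in diameter, 2 mm thick, fixed on the white stand (board 100 x 360 x 12 mm), third from the right-hand end of the row of four pads, 75 mm from centre to centre. Origin: centre of its underside, 12 mm above the bench; its top, on which a spindle stands, is 14 mm above the bench. y axis along the row to the left.
- pad_4: Round dark grey pad, 66 mm in diameter, 2 mm thick, fixed on the white stand (board 100 x 360 x 12 mm), at the left-hand (+y) end of the row of four pads, 75 mm from centre to centre. Origin: centre of its underside, 12 mm above the bench; its top, on which a spindle stands, is 14 mm above the bench. y axis along the row to the left.
- blue_post: Short blue post, 22 mm in diameter, 25 mm tall, fixed on the white stand 52 mm beyond the centre of the end pad, at one or the other end of the row (a grey post of the same size is at the end across from it). Origin: centre of its underside, 12 mm above the bench.
- measure: Greenish glass measuring cylinder standing among the spindles, to be left alone: orange foot 48 mm in diameter, glass 22 mm in diameter (28 mm at its lip), 108 mm tall, 90 g, loose. Origin: centre of its underside.
Not all that is in view belongs to the job. What is shaped like the spindle_50 but purple or turquoise is not meant. What is shaped like the spindle_40 but turquoise is not meant.

How it is judged (in metres and radians):
At the end, for the whole second after the job is handed in: Disc sizes fall 60, 50, 40, 30 mm from the pad next to the blue post; each spindle is released, at rest, upright (within 4.5 degrees), flat on its pad, its axis within 12 mm of the pad's centre; the measuring cylinder stands within 3 cm of where it was (((horizontal distance between blue_post and pad_1 below 0.08 m and horizontal distance between spindle_60 and pad_1 below 0.012 m and horizontal distance between spindle_50 and pad_2 below 0.012 m and horizontal distance between spindle_40 and pad_3 below 0.012 m and horizontal distance between spindle_30 and pad_4 below 0.012 m and z of spindle_60 in the frame of pad_1 between -0.002 and 0.007 m and z of spindle_50 in the frame of pad_2 between -0.002 and 0.007 m and z of spindle_40 in the frame of pad_3 between -0.002 and 0.007 m and z of spindle_30 in the frame of pad_4 between -0.002 and 0.007 m) or (horizontal distance between blue_post and pad_4 below 0.08 m and horizontal distance between spindle_30 and pad_1 below 0.012 m and horizontal distance between spindle_40 and pad_2 below 0.012 m and horizontal distance between spindle_50 and pad_3 below 0.012 m and horizontal distance between spindle_60 and pad_4 below 0.012 m and z of spindle_30 in the frame of pad_1 between -0.002 and 0.007 m and z of spindle_40 in the frame of pad_2 between -0.002 and 0.007 m and z of spindle_50 in the frame of pad_3 between -0.002 and 0.007 m and z of spindle_60 in the frame of pad_4 between -0.002 and 0.007 m)) and angle between each of spindle_30, spindle_40, spindle_50, spindle_60's own z axis and vertical below 0.08 rad and linear speed of each of spindle_30, spindle_40, spindle_50, spindle_60 below 0.02 m/s and contact force between each of spindle_30, spindle_40, spindle_50, spindle_60 and the fingers below 0.05 N and distance of measure from where it was at the start of the episode below 0.03 m and angle between measure's own z axis and vertical below 0.1 rad); the robot touches nothing.
It fails at once if a spindle is toppled (tilted more than about 35 degrees) (angle between any of spindle_30, spindle_40, spindle_50, spindle_60's own z axis and vertical above 0.6 rad).
It fails at once if a spindle is dropped (falls freely by more than about 2 cm) ((linear speed of spindle_30 above 0.6 m/s and contact force between spindle_30 and the fingers below 0.05 N) or (linear speed of spindle_40 above 0.6 m/s and contact force between spindle_40 and the fingers below 0.05 N) or (linear speed of spindle_50 above 0.6 m/s and contact force between spindle_50 and the fingers below 0.05 N) or (linear speed of spindle_60 above 0.6 m/s and contact force between spindle_60 and the fingers below 0.05 N)).
It fails at once if the measuring cylinder is knocked over or shoved more than 3 cm (angle between measure's own z axis and vertical above 0.4 rad or distance of measure from where it was at the start of the episode above 0.03 m).
It also fails if it takes over 91 s, if anything falls off the work surface, if the arm or the gripper's body presses on something with over 40 N, if the wrist force passes 120 N, or if a joint passes its speed limit or range.

## Working session

There is one attempt and no reset: what is moved stays moved. The work goes in short steps, each a Python script; the robot and the scene stay as the last script left them, time stands still between calls to the robot, and variables do not carry over. Pictures are saved under pics/ and viewed, at most 14 in all, crops included, and the job is handed in when it is done.

```bash
mkdir -p pics; ls; python3 - <<'E'
from cell import bot
import cv2,numpy as np
for n in ("top","side"):
    im=bot.grab_frame(n); cv2.imwrite(f"pics/{n}0.png",cv2.resize(im[:,:,::-1],(800,600),interpolation=cv2.INTER_CUBIC))
    c=bot.get_calibration(n); print(n,c["fx"],c["cx"],c["cy"],np.round(c["T"],3).tolist())
    for q in ["spindle_30","spindle_40","spindle_50","spindle_60","pad_1","blue_post","measure"]:
        print(q,"pt",[(round(d["score"],2),np.round(d["at"]).tolist()) for d in bot.spot_point(q,n)],"box",[(round(d["score"],2),np.round(d["box"]).tolist()) for d in bot.regions_of(q,n)])
print(bot.hold_point_z,bot.observe())
E
```

```text
pics
top 360.2838316404071 250.04080468727548 192.03947077524444 [[-0.028, -0.983, 0.183, 371.196], [-1.0, 0.028, -0.0, 18.39], [-0.005, -0.183, -0.983, 847.916], [0.0, 0.0, 0.0, 1.0]]
spindle_30 pt [(0.95, [252.0, 134.0]), (0.86, [257.0, 226.0]), (0.84, [214.0, 195.0]), (0.7, [213.0, 259.0]), (0.66, [251.0, 296.0]), (0.6, [256.0, 178.0]), (0.48, [210.0, 320.0]), (0.38, [154.0, 194.0])] box [(0.97, [132.0, 251.0, 29.0, 26.0]), (0.87, [179.0, 254.0, 26.0, 20.0]), (0.79, [256.0, 218.0, 17.0, 17.0]), (0.75, [196.0, 213.0, 25.0, 22.0]), (0.61, [324.0, 210.0, 18.0, 10.0]), (0.59, [226.0, 260.0, 21.0, 19.0]), (0.58, [296.0, 250.0, 18.0, 18.0])]
spindle_40 pt [(0.95, [252.0, 134.0]), (0.86, [257.0, 226.0]), (0.84, [214.0, 195.0]), (0.7, [213.0, 259.0]), (0.66, [251.0, 296.0]), (0.6, [256.0, 178.0]), (0.48, [210.0, 320.0]), (0.38, [154.0, 194.0])] box [(0.97, [132.0, 251.0, 29.0, 26.0]), (0.87, [179.0, 254.0, 26.0, 20.0]), (0.79, [256.0, 218.0, 17.0, 17.0]), (0.75, [196.0, 213.0, 25.0, 22.0]), (0.61, [324.0, 210.0, 18.0, 10.0]), (0.59, [226.0, 260.0, 21.0, 19.0]), (0.58, [296.0, 250.0, 18.0,
[... 3776 characters left out ...]
e': 1.5, 'q': array([ 0.96049714,  0.42611726,  0.07386258,  1.6059784 , -0.03408802,
        1.11080051, -0.06708626]), 'qvel': array([ 0.00109195, -0.00052755, -0.00097274,  0.00097591,  0.00090013,
        0.00018325,  0.00038021]), 'joint_efforts': array([ 1.94460677e-03, -9.49518585e+01,  3.75903726e+00, -4.63857400e+01,
        1.92450348e-02,  2.93578538e-03,  6.49294020e-05]), 'tcp_pos': array([ 300.1384412 , -604.57148717,  231.29869985]), 'ee_rot': array([-3.14154424e+00, -3.24618012e-05,  4.60795158e-01]), 'contact_force': array([ 0.22777583,  0.2845621 , -0.40787521]), 'torque': array([ 0.02564925, -0.02356107, -0.02041552]), 'grip_force': 0.0, 'gripper_width': 1.000905563795977}
```

View pics/top0.png

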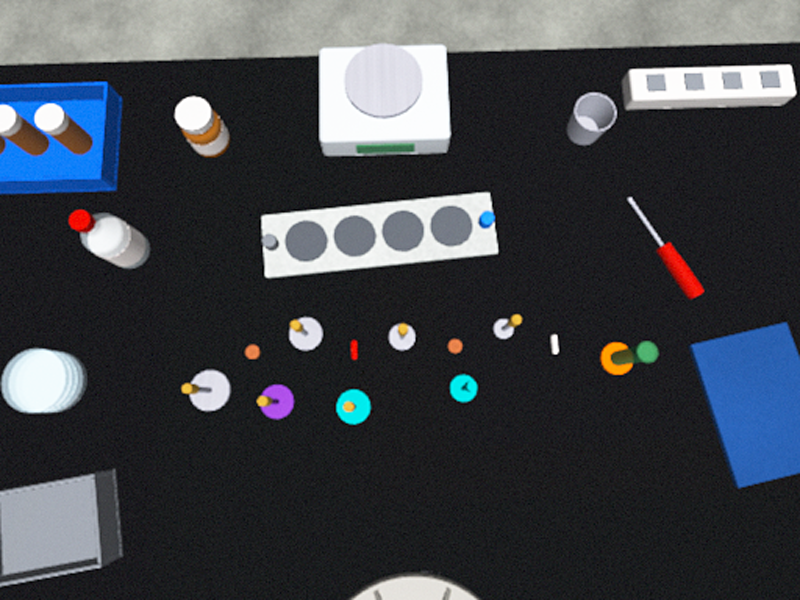

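View pics/side0.png

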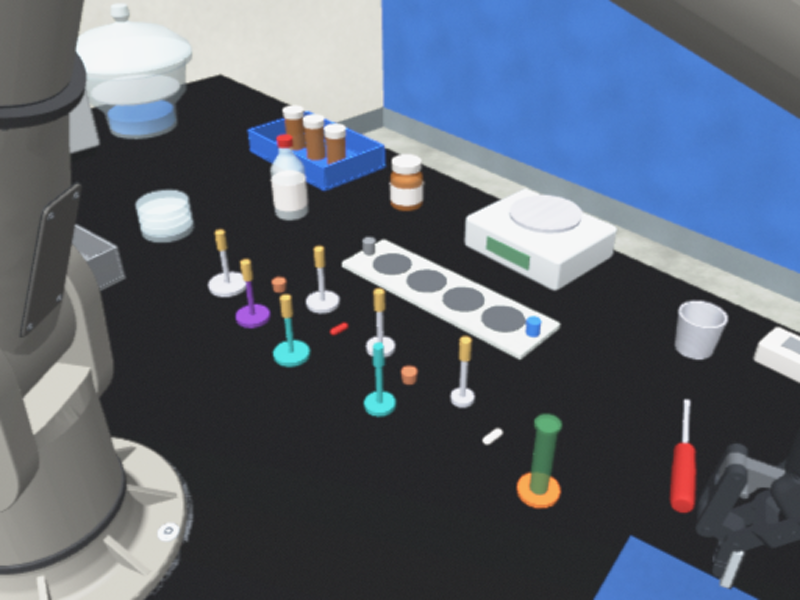

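The steel spindles' discs are near (134,250), (195,213), (257,215) and (322,210) in the 512x384 top picture, running large to small from left to right. Three look-alikes are ruled out: purple at (177,257), turquoise 50 at (226,260) and turquoise 40 at (296,248). The blue post is at (311,140), which is the right-hand (-y) end, so the 60 goes on pad_1. The measuring cylinder's foot is at (394,229).

Next I measure from both views.

```bash
cat > vis.py <<'E'
from cell import bot
import cv2,numpy as np
def ray(n,u,v):
    c=bot.get_calibration(n);T=np.array(c["T"])
    return T[:3,3],T[:3,:3]@np.array([(u-c["cx"])/c["fx"],(v-c["cy"])/c["fy"],1.])
def onz(n,u,v,z):
    o,d=ray(n,u,v);return o+d*(z-o[2])/d[2]
def tri(a,b):
    (o1,d1),(o2,d2)=ray("top",*a),ray("side",*b)
    s=np.linalg.lstsq(np.c_[d1,-d2],o2-o1,rcond=None)[0]
    p,q=o1+s[0]*d1,o2+s[1]*d2
    return (p+q)/2,np.linalg.norm(p-q)
def blobs(m,lo,hi):
    k,_,st,ce=cv2.connectedComponentsWithStats(m.astype(np.uint8))
    lab=_
    return [(ce[i],st[i],lab==i) for i in range(1,k) if lo<=st[i][4]<=hi]
def proj(n,p):
    c=bot.get_calibration(n);T=np.linalg.inv(np.array(c["T"]));q=T[:3,:3]@p+T[:3,3]
    return np.array([c["fx"]*q[0]/q[2]+c["cx"],c["fy"]*q[1]/q[2]+c["cy"]])
def frames():
    return {n:bot.grab_frame(n) for n in("top","side")}
def masks(im):
    h,s,v=cv2.split(cv2.cvtColor(im,cv2.COLOR_RGB2HSV))
    return dict(steel=(s<45)&(v>120),brass=(h>14)&(h<28)&(s>110)&(v>90),blue=(h>100)&(h<115)&(s>150)&(v>90),grey=(s<60)&(v>50)&(v<115))
E
python3 - <<'E'
from vis import *
F=frames(); M={n:masks(F[n]) for n in F}
steel=[b for b in blobs(M["top"]["steel"],60,900) if 110<b[0][0]<340 and 200<b[0][1]<275]
bt=[b for b in blobs(M["top"]["brass"],8,200) if 180<b[0][1]<280]
bs=[b for b in blobs(M["side"]["brass"],10,300) if b[0][0]<330 and b[0][1]>130]
print("brass top",[np.round(b[0],1).tolist()+[int(b[1][4])] for b in bt]); print("brass side",[np.round(b[0],1).tolist()+[int(b[1][4])] for b in bs])
for ce,st,m in steel:
    hull=cv2.convexHull(np.argwhere(m)[:,::-1].astype(np.float32)); (u,v),ax,_=cv2.fitEllipse(hull)
    x0,y0,w,h=st[:4]
    p=onz("top",u,v,8); d=(max(ax)+1)*np.linalg.norm(onz("top",u+1,v,8)-p)
    x1=p*[1,1,0]+[0,0,86]
    t=min((b[0] for b in bt),key=lambda c:np.linalg.norm(c-proj("top",x1))); s=min((b[0] for b in bs),key=lambda c:np.linalg.norm(c-proj("side",x1)))
    print("disc",np.round((u,v),1),st[:4],"world",np.round(p,1),"diam",round(d,1),"r",round(np.hypot(*p[:2])),"coupling tri",*[np.round(q,1) for q in tri(t,s)], "side underside px",np.round(proj("side",p*[1,1,0])))
gt=[b for b in blobs(M["top"]["grey"],300,900) if 170<b[0][0]<310 and 120<b[0][1]<175]
gs=[b for b in blobs(M["side"]["grey"],100,600) if 235<b[0][0]<340 and 155<b[0][1]<215]
for b in sorted(gt,key=lambda b:-b[0][0]):
    p=onz("top",*b[0],14); s=min((c[0] for c in gs),key=lambda c:np.linalg.norm(c-proj("side",p)))
    print("pad",np.round(b[0],1),b[1][4],np.round(p,1),"tri",*[np.round(q,1) for q in tri(b[0],s)])
for b in blobs(M["top"]["blue"],30,200): print("blue",b[0],np.round(onz("top",*b[0],37),1))
print("measure foot",np.round(onz("top",394,229,5),1))
im=F["top"][190:280,110:340,::-1]; cv2.imwrite("pics/crop1.png",cv2.resize(im,(800,313),interpolation=cv2.INTER_CUBIC))
E
```

```text
brass top [[329.4, 204.7, 56], [188.8, 207.8, 47], [257.6, 210.1, 39], [120.5, 248.3, 62], [168.1, 256.3, 50], [223.0, 260.0, 31]]
brass side [[140.8, 152.7, 80], [204.0, 163.5, 89], [157.3, 171.4, 82], [242.0, 191.2, 95], [182.7, 195.0, 102], [297.3, 222.3, 114]]
disc [195.2 213.2] [185 203  22  22] world [480.9 148.1   8. ] diam 53.2 r 503 coupling tri [483.9 150.   83.2] 1.5 side underside px [205. 194.]
disc [321.8 209.9] [316 204  13  13] world [ 480.2 -149.1    8. ] diam 33.2 r 503 coupling tri [ 481.2 -150.7   85.4] 0.3 side underside px [294. 255.]
disc [256.8 215.3] [249 207  17  17] world [471.9   3.8   8. ] diam 43.0 r 472 coupling tri [473.7   3.2  84.5] 0.2 side underside px [242. 222.]
disc [133.7 249.5] [121 237  26  26] world [400.9 290.1   8. ] diam 64.8 r 495 coupling tri [402.4 292.7  83.9] 2.4 side underside px [145. 182.]
blue [310.98571429 139.84285714] [ 643.1 -128.6   37. ]
measure foot [ 431.1 -314.8    5. ]
```

View pics/crop1.png

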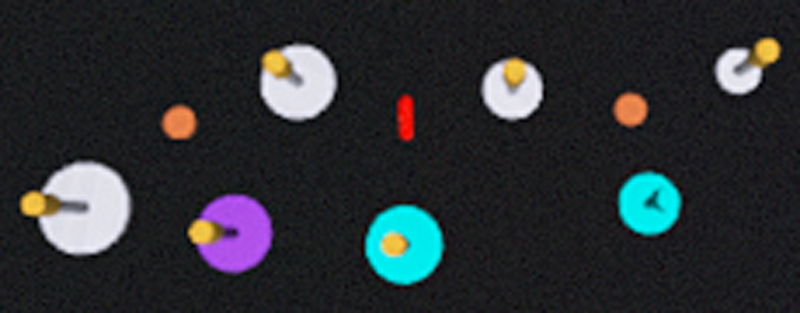

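The crop confirms the choice. The four steel discs measure about 65, 53, 43 and 33 mm with a constant edge bias, so they are the 60, 50, 40 and 30. The couplings triangulate to 83–85 mm, as they should. The pads still need measuring, using the network masks.

```bash
python3 - <<'E'
from vis import *
C={}
for n in ("top","side"):
    bot.grab_frame(n); C[n]=[]
    for d in bot.regions_of("pad_1",n):
        (u,v),ax,_=cv2.fitEllipse(cv2.convexHull(np.argwhere(d["mask"])[:,::-1].astype(np.float32)))
        if d["score"]>.5: C[n].append(np.array([u,v]))
for c in sorted(C["top"],key=lambda c:-c[0]):
    p=onz("top",*c,14); s=min(C["side"],key=lambda q:np.linalg.norm(q-proj("side",p)))
    t,e=tri(c,s); print(np.round(c,1),"z14:",np.round(p,1),"side z14",np.round(onz("side",*s,14),1),"tri",np.round(t,1),round(e,1))
for p in [(402,292),(482,149),(473,3.5),(481,-150),(640,-77),(650,148)]:
  for yaw in (0,np.pi/2,-np.pi/2):
    print(p,round(yaw,1),[None if (q:=bot.inverse_kinematics([*p,z],[np.pi,0,yaw])) is None else np.round(q,2).tolist() for z in (66,210)])
E
```

```text
[288.9 144.9] z14: [639.7 -78.9  14. ] side z14 [638.1 -80.6  14. ] tri [640.2 -79.   12.2] 0.2
[258.  148.1] z14: [633.8  -4.1  14. ] side z14 [633.9  -6.4  14. ] tri [634.9  -4.6  12.4] 1.4
[227.7 151. ] z14: [628.7  69.1  14. ] side z14 [628.1  67.5  14. ] tri [629.3  69.1  12.6] 0.4
[195.7 154.5] z14: [622.3 146.   14. ] side z14 [621.7 141.7  14. ] tri [624.2 146.   10.7] 2.1
(402, 292) 0 [[-1.13, 0.4, 0.45, 2.16, -0.29, 0.64, -2.05], [0.23, 0.35, -1.16, 1.97, 0.37, 1.06, -2.67]]
(402, 292) 1.6 [[0.12, 0.62, -1.11, 2.09, 0.74, 0.89, -1.41], [0.15, 0.31, -1.06, 1.97, 0.32, 1.03, -1.05]]
(402, 292) -1.6 [[0.07, 0.58, -1.03, 2.09, 0.67, 0.85, 1.78], [0.13, 0.3, -1.02, 1.97, 0.3, 1.03, 2.11]]
(482, 149) 0 [[-0.02, 0.42, -0.48, 2.1, 0.3, 0.69, -2.27], [0.15, 0.23, -0.66, 1.97, 0.17, 0.99, -2.15]]
(482, 149) 1.6 [[0.2, 0.48, -0.76, 2.08, 0.48, 0.76, -0.86], [0.24, 0.25, -0.76, 1.97, 0.2, 1.0, -0.62]]
(482, 149) -1.6 [[0.4, 0.59, -1.03, 2.07, 0.68, 0.86, 2.11], [0.45, 0.32, -1.02, 1.96, 0.31, 1.04, 2.42]]
(473, 3.5) 0 [[0.09, 0.35, -0.27, 2.17, 0.16, 0.64, -1.86], [0.2, 0.14, -0.37, 2.
[... 458 characters left out ...]
0.96, 0.92, -2.04], [-0.82, 0.37, 1.24, 2.05, -0.42, 1.01, -2.51]]
(640, -77) 0 [[0.09, 0.56, -0.09, 1.8, 0.07, 0.79, -1.61], [0.13, 0.4, -0.14, 1.69, 0.06, 1.06, -1.6]]
(640, -77) 1.6 [[0.34, 0.59, -0.43, 1.78, 0.32, 0.84, -0.24], [0.33, 0.43, -0.41, 1.68, 0.19, 1.08, -0.14]]
(640, -77) -1.6 [[-0.65, 0.83, 1.01, 1.84, -0.85, 0.98, -2.4], [-0.76, 0.71, 1.21, 1.74, -0.71, 1.21, -2.49]]
(650, 148) 0 [[-0.1, 0.6, -0.3, 1.73, 0.23, 0.84, -2.08], [-0.02, 0.46, -0.41, 1.62, 0.2, 1.1, -2.05]]
(650, 148) 1.6 [[0.06, 0.64, -0.53, 1.72, 0.4, 0.89, -0.64], [0.13, 0.5, -0.63, 1.61, 0.32, 1.13, -0.57]]
(650, 148) -1.6 [[0.37, 0.83, -1.03, 1.7, 0.8, 1.09, 2.22], [0.37, 0.63, -1.03, 1.6, 0.57, 1.23, 2.38]]
```

Pad spacing comes out at 75 mm and pad height at 12 mm, against the stated 14. Both are consistent. I place spindle_60 first.

```bash
cat > act.py <<'E'
from vis import *
ORI=[np.pi,0,np.pi/2]; HI=212.; ZG=67.
P1,P4=np.array([638.9,-79.7]),np.array([622.2,144.3])
PAD={i:P1+(P4-P1)*(i-1)/3 for i in(1,2,3,4)}
def put(xy,pad,down=None):
    t0=bot.observe()["time"]; px,py=PAD[pad]
    bot.command_gripper(.5,40)
    bot.move_ptp([*xy,HI],ORI)
    if bot.move_l([*xy,ZG],rate=90,force_limit=10): raise SystemExit(f"contact on descent {bot.observe()}")
    bot.command_gripper(0,40); bot.sleep(.1); o=bot.observe(); zg=o["tcp_pos"][2]
    print("grip width mm",85*o["gripper_width"],o["grip_force"],"z",zg)
    if 85*o["gripper_width"]<9: raise SystemExit("nothing gripped")
    bot.move_l([*xy,HI],rate=120)
    bot.move_l([px,py,HI],rate=180)
    o=bot.observe(); print("carry width",85*o["gripper_width"],"fz",o["contact_force"])
    bot.move_l([px,py,zg+18],rate=120)
    hit=bot.move_l([px,py,zg+12],rate=15,force_limit=4)
    o=bot.observe(); print("hit",hit,"z drop above bench grip",o["tcp_pos"][2]-zg,o["contact_force"])
    bot.sleep(.1); bot.command_gripper(.45); bot.sleep(.1)
    bot.move_l([px,py,HI],rate=120); print("took",bot.observe()["time"]-t0,"now",bot.observe()["time"])
E
python3 - <<'E'
from act import *
put([401.6,291.4],1)
for n,im in frames().items(): cv2.imwrite(f"pics/{n}1.png",im[110:290,110:350,::-1].repeat(3,0).repeat(3,1))
E
```

```text
grip width mm 12.668407002951072 39.200016260147095 z 67.12528408205795
carry width 12.879090857882993 fz [ 0.3590813   0.69056874 -2.44618325]
hit True z drop above bench grip 14.005228419032107 [-2.5215     -0.74287665  7.78082393]
took 13.2167 now 15.0167
```

View pics/side1.png

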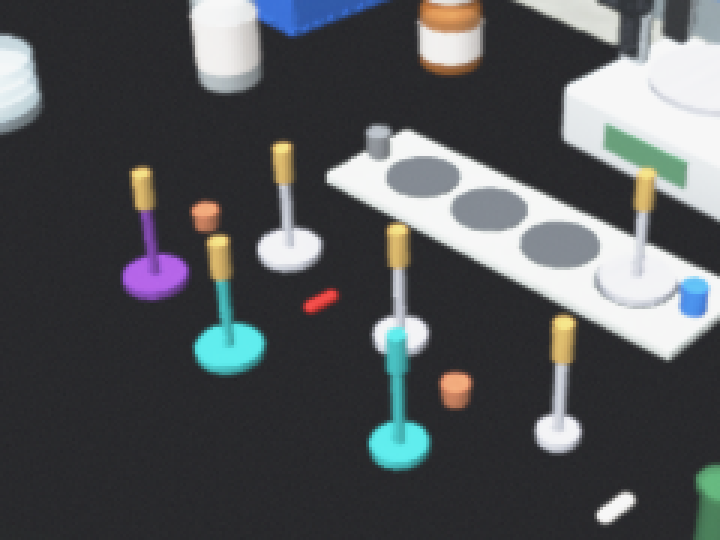

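Spindle_60 stands upright on pad_1, beside the blue post (crop pixel 637,280), and touched down at exactly +14 mm. I do the others the same way.

```bash
python3 - <<'E'
from act import *
put([482.,149.],2); put([472.8,3.5],3); put([480.7,-150.],4)
q=bot.observe()["tcp_pos"]; bot.move_l([480,60,300],rate=200)
F=frames()
for n,im in F.items(): cv2.imwrite(f"pics/{n}2.png",im[110:290,150:420,::-1].repeat(2,0).repeat(2,1))
M={n:masks(F[n]) for n in F}
B={n:[b[0] for b in blobs(M[n]["brass"],10,300)] for n in F}
for i,p in PAD.items():
    g=np.array([*p,99.]); t=min(B["top"],key=lambda c:np.linalg.norm(c-proj("top",g))); s=min(B["side"],key=lambda c:np.linalg.norm(c-proj("side",g)))
    print(i,np.round(p,1),*[np.round(x,1) for x in tri(t,s)])
print(bot.observe()["time"])
E
```

```text
grip width mm 13.023561350926446 39.10090148448944 z 67.1528566509061
carry width 12.663165371007658 fz [ 0.15750111 -0.03085269 -1.19887608]
hit True z drop above bench grip 13.990791225564976 [-3.14075277 -0.83174175  9.08096454]
took 9.6166 now 24.7333
grip width mm 12.978110315755535 38.89669597148895 z 67.20498254506559
carry width 12.587204747063685 fz [-0.98961049 -0.13995554 -0.29113943]
hit True z drop above bench grip 14.02471063281861 [-1.85410495 -0.6901194   9.91680397]
took 8.958399999999997 now 33.6917
grip width mm 12.411913368595059 38.9124459028244 z 67.21291150189516
carry width 12.822448732115781 fz [ 1.54142747  0.25965394 -1.2405287 ]
hit True z drop above bench grip 14.028472461166189 [-1.883606   -0.91817095  9.63216906]
took 10.191600000000001 now 43.8833
1 [638.9 -79.7] [ 434.5 -228.1  251.7] 25.2
2 [633.3  -5. ] [ 418.8 -205.4  277. ] 9.8
3 [627.8  69.6] [ 403.9 -185.3  302. ] 40.7
4 [622.2 144.3] [ 389.7 -168.   325.2] 68.7
45.0667
```

View pics/side2.png

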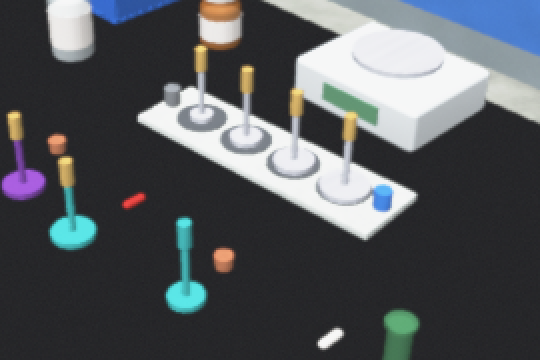

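View pics/top2.png

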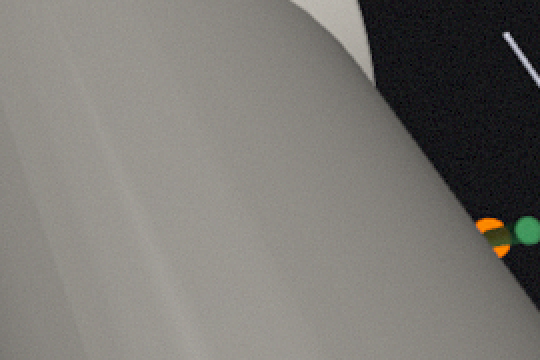

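In the side view all four spindles stand upright on their pads in falling order from the blue post: crop (345,185), (293,160), (246,137), (202,115). The cylinder is still standing. The arm blocks the top view, so I clear it and check centring.

```bash
python3 - <<'E'
from act import *
bot.move_j([0.961,0.426,0.074,1.606,-0.034,1.111,-0.067])
F=frames(); cv2.imwrite("pics/top3.png",F["top"][110:290,150:420,::-1].repeat(2,0).repeat(2,1))
M={n:masks(F[n]) for n in F}
B={n:[b[0] for b in blobs(M[n]["brass"],10,300)] for n in F}
for i,p in PAD.items():
    g=np.array([*p,99.]); t=min(B["top"],key=lambda c:np.linalg.norm(c-proj("top",g))); s=min(B["side"],key=lambda c:np.linalg.norm(c-proj("side",g)))
    r,e=tri(t,s); print(i,np.round(p,1),np.round(r,1),round(e,1),"off",np.round(r[:2]-p,1))
print(bot.observe()["time"])
E
```

```text
1 [638.9 -79.7] [641.2 -81.1  95.9] 0.7 off [ 2.3 -1.4]
2 [633.3  -5. ] [635.4  -5.9  96.3] 0.0 off [ 2.  -0.8]
3 [627.8  69.6] [629.2  69.6  98.5] 1.4 off [ 1.4 -0. ]
4 [622.2 144.3] [623.4 144.6 100.1] 2.2 off [1.2 0.3]
47.625
```

View pics/top3.png

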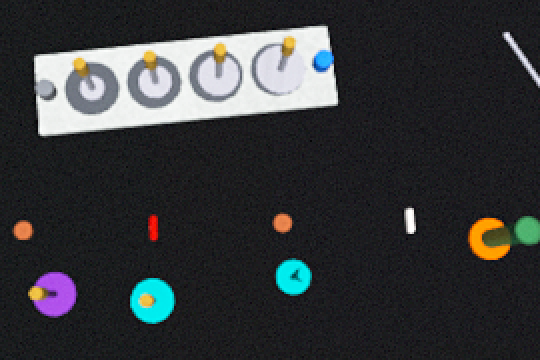

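The top view shows every disc centred on its pad: crop (279,68), (216,75), (154,82), (92,89), all within about 3 mm. The cylinder has not moved (foot at crop 490,239).

```bash
python3 -c "
from cell import bot
print(bot.job_done())"
```

```text
the job is handed in; nothing more can be done
None
```

All four spindles stand upright within about 3 mm of their pad centres, 60, 50, 40, 30 from the blue post; the measuring cylinder was left untouched, and the job was handed in at about 48 s (no verdict was returned).

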